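# Find the rocking foot of a casting on the surface plate and wedge it

### The arm

A 6-joint arm with a two-finger parallel gripper is mounted at the origin on a cart in front of the work surface, level with it; the furniture and walls round the work are solid. World frame = base frame: x ahead of the robot, y to its left, z up, the work surface at z = 0. Lengths are in m, angles in rad, forces in N, time in s.
With the tool pointing down it reaches from about 0.25 to 0.775 m from the base axis. Payload 4 kg.
Tool frame: the origin (TCP) lies at the very end of the fingers, on their centre line; the grasp point (between the pads) lies 19 mm behind it; z points along the fingers, y is the line along which they close (so a half turn about z gives the same grasp; the last joint's range is limited). The gripper opens to 94 mm and grips with 3 to 60 N. Pads are 16 mm wide; open, the fingers measure 119 mm over their backs; the gripper's body (75 mm by 177 mm) begins 78 mm behind the grasp point.
Start: joints at [1.11, 0.087, 1.371, -0, 1.684, -0.103], TCP at [0.193, 0.515, 0.206] pointing down, gripper open.
Joint ranges: [-3.1, 3.1], [-0.76, 2.03], [0.27, 2.55], [-1.08, 4.22], [0.17, 2.65], [-2.57, 2.57]. Speed limits (rad/s): [2.79, 2.79, 3.14, 3.14, 3.14, 3.14].

### API

Orientations are given as [roll, pitch, yaw] about the fixed x, y, z axes, in that order (R = Rz(yaw) Ry(pitch) Rx(roll)).
In Python, from bench import robot, vision gives the robot as it stands.
- The arm moves only by the shell command python3 -m crank 'ROWS'. ROWS is JSON, a list of rows, each a list of 3 entries, a list of its own where there are three numbers: the closure, from 0 (fully open) to 1 (shut), then the shift along the tool's x, y, z in m, then the turn, a rotation vector about the tool's x, y, z in degrees. A call has 1 to 8 rows; each row shifts and turns the commanded pose from where the row before left it, along the tool's axes as they then stand; what a row does not reach is not made up. A row lasts 1/10 s, in which the tool goes at most 50 mm and 8.59 degrees, less where a joint would pass 70% of its speed; a pose out of reach is approached as far as the arm can. A call with a gripper value outside its range is refused whole. The fingers move at their own pace and stop on an object; the grip force is fixed at half the most. Time passes only in rows, so rows that do not move let the fingers close. It gives the time, the measured TCP pose, the force, the opening and the grip force at its end, in the units of the state.
- robot.get_obs(): the state, without advancing time (a new reading comes with each control period).
- vision.snapshot(name): name is "scene" or "side" or "wrist"; returns a dict with "color" (384x512x3 uint8, red, green, blue), "z_map" (384x512 float32, m along the optical axis (not along the pixel's ray), 0 where there is no reading), "fx", "fy", "cx", "cy" (pixels), "dist" ([k1, k2, p1, p2, k3] as OpenCV has them; the pictures are not rectified), "R" (3x3) and "t" (3): a world point X has camera coordinates R X + t. Camera axes: x right, y down, z forward; pixel columns grow to the right and rows downward; lengths in m; the calibration is good to about 2 mm. A picture is of the moment at which its call begins.
- robot.close_job(): hands the job in; it is judged then, once.
The state is a dict: "time": time; "joint_positions": joint angles; "qvel": joint speeds; "joint_torque": joint torques, N m; "tool_pos": TCP position; "ee_rot": TCP orientation; "wrist_force": force on the tool from outside, world axes, zero at the start; "wrist_torque": the same for the moment, N m; "width": finger opening in m; "finger_force": force on a finger pad.
Only numpy, scipy, OpenCV 4.12 (cv2) and the standard library are available. Lean on these libraries where they do the work, as an engineer would, in place of code of your own. Each camera call takes 0.05 s, during which the arm holds its last target. There are 200 camera calls.

### The job

The iron flange bracket on the surface plate does not stand firm: one of its four feet is short. Press its corners down gently in turn until you have made the short one rock, slide the steel wedge thin end first under that foot until it just bites, without driving it on so that it lifts or shifts the bracket, then let go of the wedge and press the same corner again to prove that it stands firm. Leave the wedge in place and do not disturb the things lying about.

Things in the scene. Friction and masses are not known exactly. Their poses are not given: they have to be found in the camera images.
- surface_plate: dark granite surface plate, 380 x 540 mm (its x and y; what is put down must not hang over its edges), top face 40 mm above its origin (centre of its underside, on the desk); fixed, level and flat
- casting: loose iron flange bracket, 0.95 kg: flange 130 x 130 x 10 mm, its underside 10 mm above the plate, hub 57 mm across, top at 48 mm, four low ribs to the sides' middles, four feet 18 x 18 mm centred 52 mm from the middle in x and y (outer edges at 61). Origin: middle, at the undersides of the sound feet; z up. One unknown foot is 3 to 6 mm short; it rests level on the other three
- corner_1 (a point): point on top of the flange above the centre of one foot (the +x +y corner in the casting's axes), 20 mm above the plate, in a bolt hole 9 mm across; a safe place to press. If this is the short corner, 2 to 3 N tips it down by the gap of 3 to 6 mm; a sound one does not give. Any of the four may be the short one
- corner_2 (a point): point on top of the flange above the centre of one foot (the -x +y corner in the casting's axes), 20 mm above the plate, in a bolt hole 9 mm across; a safe place to press. If this is the short corner, 2 to 3 N tips it down by the gap of 3 to 6 mm; a sound one does not give. Any of the four may be the short one
- corner_3 (a point): point on top of the flange above the centre of one foot (the -x -y corner in the casting's axes), 20 mm above the plate, in a bolt hole 9 mm across; a safe place to press. If this is the short corner, 2 to 3 N tips it down by the gap of 3 to 6 mm; a sound one does not give. Any of the four may be the short one
- corner_4 (a point): point on top of the flange above the centre of one foot (the +x -y corner in the casting's axes), 20 mm above the plate, in a bolt hole 9 mm across; a safe place to press. If this is the short corner, 2 to 3 N tips it down by the gap of 3 to 6 mm; a sound one does not give. Any of the four may be the short one
- wedge: loose one-piece steel wedge, 84 mm long (its x), 20 mm wide, 0.13 kg; origin at the centre of its underside, +x towards the thin end. Its top slopes from 1.5 mm thick at the thin end to 7.1 mm over 56 mm (1 in 10); behind this stands an upright head 28 mm long, 20 wide and 32 high, centred at x = -28 mm: grip it there across the width
- wedge_tip (a point): middle of the wedge's thin end, on its underside (x = +42 mm in the wedge). The wedge bites 15 to 45 mm behind it, depending on the gap; lying flat and not pressed down it drags with about 1 N, and at the bite the push climbs past 3 N within about 2 mm; driven on with 5 to 12 N it lifts the casting and shoves it away
- wedge_head (a point): middle of the top of the wedge's head (x = -28 mm in the wedge), 32 mm above its underside
- hex_key: bystander: bent hexagon key, 33 x 86 x 5 mm, lying on the far edge of the surface plate, origin at the centre of its underside
- caliper: bystander: vernier caliper, 74 x 216 x 14 mm, on the desk to the right of the plate, origin at the centre of its underside
- marker: bystander: marker pen, 17 x 135 x 16 mm, on the desk to the right of the plate, nearer the robot, origin at the centre of its underside
- power_adapter: bystander: black plug-in power adapter, 42 x 109 x 30 mm, on the desk to the left of the plate, origin at the centre of its underside

How it is judged:
On the way, in this order (a step that is already met when the one before it is completed fails the run):
1. the casting has been made to rock: pressed by the fingers, its short corner tips down towards the plate (tilt over 0.025 rad) (angle between casting's own z axis and vertical above 0.025 rad and contact force between the fingers and casting above 1 N and contact force between casting and surface_plate above 2 N), for 0.1 s.
2. the wedge's thin end is under a foot, the wedge flat on the plate and the casting level within 0.003 rad (((x of corner_1 in the frame of wedge between -0.006 and 0.047 m and y of corner_1 in the frame of wedge between -0.015 and 0.015 m) or (x of corner_2 in the frame of wedge between -0.006 and 0.047 m and y of corner_2 in the frame of wedge between -0.015 and 0.015 m) or (x of corner_3 in the frame of wedge between -0.006 and 0.047 m and y of corner_3 in the frame of wedge between -0.015 and 0.015 m) or (x of corner_4 in the frame of wedge between -0.006 and 0.047 m and y of corner_4 in the frame of wedge between -0.015 and 0.015 m)) and angle between casting's own z axis and vertical below 0.003 rad and angle between wedge's own z axis and vertical below 0.07 rad), for 0.2 s.
3. with the wedge let go, a corner is pressed again: the wedge carries more than 2.5 N and the casting stays level within 0.006 rad (contact force between each of the fingers, wedge and casting above 2.5 N and contact force between the fingers and wedge below 0.1 N and angle between casting's own z axis and vertical below 0.006 rad and ((x of corner_1 in the frame of wedge between -0.006 and 0.047 m and y of corner_1 in the frame of wedge between -0.015 and 0.015 m) or (x of corner_2 in the frame of wedge between -0.006 and 0.047 m and y of corner_2 in the frame of wedge between -0.015 and 0.015 m) or (x of corner_3 in the frame of wedge between -0.006 and 0.047 m and y of corner_3 in the frame of wedge between -0.015 and 0.015 m) or (x of corner_4 in the frame of wedge between -0.006 and 0.047 m and y of corner_4 in the frame of wedge between -0.015 and 0.015 m))), for 0.2 s.
At the end, for the whole second after the job is handed in: The wedge lies flat on the plate with its thin end under the short foot (the foot's centre from 6 mm behind to 47 mm ahead of the wedge's origin and within 15 mm of its centre line), released; the casting stands level within 0.003 rad, and wedge and casting are at rest (all of step 2 and linear speed of each of casting, wedge below 0.01 m/s); the robot touches nothing.
It fails at once if the casting is pressed with more than 30 N (contact force between the fingers and casting above 30 N).
It fails at once if the wedge is driven against the casting with more than 30 N (contact force between wedge and casting above 30 N).
It fails at once if the casting is shoved or lifted more than 3 mm from where it stood (distance of casting from where it was at the start of the episode above 0.003 m).
It fails at once if a bystander is moved more than 30 mm (distance of any of hex_key, caliper, marker, power_adapter from where it was at the start of the episode above 0.03 m).
It also fails if it takes over 72 s, if anything falls off the work surface, if the arm or the gripper's body presses on something with over 40 N, if the wrist force passes 120 N, or if a joint passes its speed limit or range.

## Working session

There is one attempt and no reset: what is moved stays moved. The work goes in short steps, Python scripts to look and compute and a shell command to move; the robot and the scene stay as the last step left them, time stands still between calls to the robot, and variables do not carry over. Pictures are saved under pics/ and viewed, at most 10 in all, crops included, and the job is handed in when it is done.

```bash
mkdir -p pics; cat > h.py <<'E'
import numpy as np, cv2
from bench import robot, vision
def snap(n,f=None):
    s=vision.snapshot(n)
    np.savez('pics/'+(f or n)+'.npz',**{k:np.array(v) for k,v in s.items()})
    cv2.imwrite('pics/'+(f or n)+'.png',s['color'][:,:,::-1]); return s
def load(f): return dict(np.load('pics/'+f+'.npz'))
def ray(s,u,v):
    K=np.array([[s['fx'],0,s['cx']],[0,s['fy'],s['cy']],[0,0,1]],float)
    p=cv2.undistortPoints(np.array([[[u,v]]],float),K,np.array(s['dist'],float))[0,0]
    return np.array([p[0],p[1],1.])
def at_z(s,u,v,z):
    R=np.array(s['R']);t=np.array(s['t']);d=R.T@ray(s,u,v);c=-R.T@t
    return c+d*(z-c[2])/d[2]
def by_depth(s,u,v):
    R=np.array(s['R']);t=np.array(s['t'])
    z=float(s['z_map'][int(round(v)),int(round(u))]); return R.T@(ray(s,u,v)*z-t)
def proj(s,P):
    K=np.array([[s['fx'],0,s['cx']],[0,s['fy'],s['cy']],[0,0,1]],float)
    return cv2.projectPoints(np.array(P,float).reshape(-1,3),cv2.Rodrigues(np.array(s['R'],float))[0],np.array(s['t'],float),K,np.array(s['dist'],float))[0][:,0]
E
python3 - <<'E'
from h import *
a=snap('scene');b=snap('side')
print(robot.get_obs())
for s in(a,b): print(-np.array(s['R']).T@s['t'])
E
```

```text
{'time': 0.1, 'joint_positions': array([ 1.10991860e+00,  8.78784539e-02,  1.37204566e+00, -2.64705261e-05,
        1.68363807e+00, -1.03112464e-01]), 'qvel': array([-0.00043442, -0.00224718, -0.00296396,  0.00030839,  0.00236968,
        0.00064503]), 'joint_torque': array([ 2.27814497e-03, -3.41253448e+01, -3.03302228e+01,  7.19114137e-02,
        3.03712464e-02, -1.19185588e-04]), 'tool_pos': array([0.19240082, 0.51472736, 0.20445184]), 'ee_rot': array([-3.13963088e+00, -1.76554351e-04,  2.78382427e+00]), 'wrist_force': array([-0.23572393, -0.34033116, -0.19713796]), 'wrist_torque': array([-0.01371503, -0.02137466,  0.01372692]), 'finger_force': 0.0, 'width': 0.09382201940285437}
[ 0.98027345 -0.5797765   1.4556518 ]
[0.36655925 0.97244654 0.84143772]
```

View pics/scene.png

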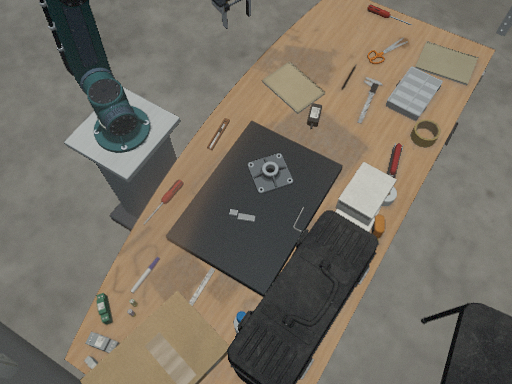

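View pics/side.png

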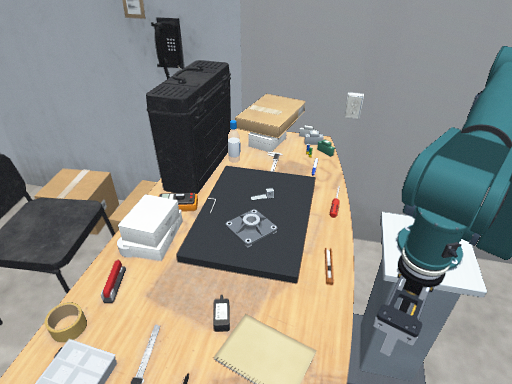

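The scene view shows the casting at about (270,173) and the wedge at (242,215), with its head on the left at (233,212). In the side view they are at (251,227) and (264,195). I'll enlarge both.

```bash
python3 - <<'E'
from h import *
a=cv2.imread('pics/scene.png')[145:230,220:310];b=cv2.imread('pics/side.png')[180:255,215:305]
A=cv2.resize(a,None,fx=8.8,fy=7,interpolation=cv2.INTER_CUBIC) if 0 else cv2.resize(a,None,fx=4.4,fy=4.4,interpolation=cv2.INTER_CUBIC)
B=cv2.resize(b,None,fx=4.4,fy=4.4,interpolation=cv2.INTER_CUBIC)
H=max(len(A),len(B));pad=lambda x:cv2.copyMakeBorder(x,0,H-len(x),0,0,cv2.BORDER_CONSTANT)
cv2.imwrite('pics/c1.png',np.hstack([pad(A),pad(B)]))
s=load('scene')
for p in [(270,170),(233,212),(247,217),(255,200)]: print(p,by_depth(s,*p))
E
```

```text
(270, 170) [0.58381419 0.10906625 0.06492628]
(233, 212) [ 0.56532719 -0.09414373  0.07363712]
(247, 217) [ 0.60599678 -0.07427458  0.04337402]
(255, 200) [ 0.59473906 -0.00628185  0.04184462]
```

View pics/c1.png

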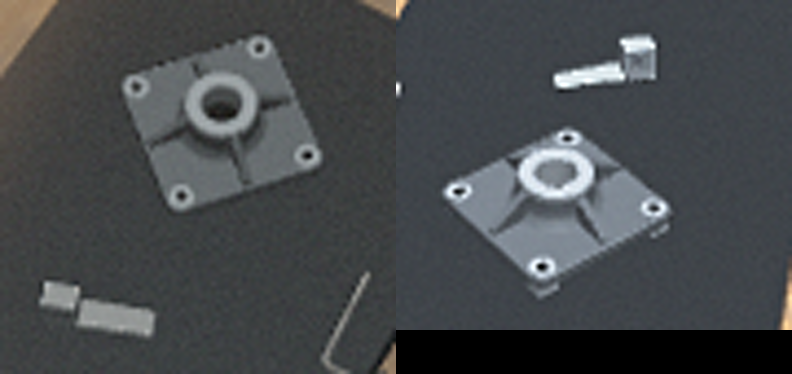

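The left crop (scene) has holes at (136,87), (260,48), (308,155) and (181,195). The wedge head top is at (61,294) and the tip end at about (154,322). The right crop (side) has holes at (568,138), (654,208), (542,267) and (458,191).

```bash
python3 - <<'E'
from h import *
s=load('scene');d=load('side')
f=lambda p:((p[0]+.5)/4.4-.5+220,(p[1]+.5)/4.4-.5+145)
g=lambda p:((p[0]-396+.5)/4.4-.5+215,(p[1]+.5)/4.4-.5+180)
S=np.array([at_z(s,*f(p),.06)[:2] for p in [(136,87),(260,48),(308,155),(181,195)]])
D=np.array([at_z(d,*g(p),.06)[:2] for p in [(654,208),(542,267),(458,191),(568,138)]])
for X in(S,D):
    print(X.round(4).tolist(),X.mean(0)); 
    for i in range(4): e=X[(i+1)%4]-X[i];print(np.hypot(*e).round(4),np.degrees(np.arctan2(e[1],e[0])).round(1))
print('head top',at_z(s,*f((60,291)),.072),at_z(d,*g((638,42)),.072))
print('tip scene',at_z(s,*f((154,323)),.0415)); print('tip side',at_z(d,*g((556,80)),.0415))
E
```

```text
[[0.513, 0.0951], [0.5781, 0.1775], [0.6596, 0.1136], [0.5941, 0.032]] [0.58618273 0.10456218]
0.105 51.7
0.1036 -38.1
0.1047 -128.8
0.1028 142.1
[[0.5133, 0.0948], [0.5781, 0.1765], [0.6603, 0.1119], [0.5952, 0.0299]] [0.5867259  0.10326163]
0.1043 51.5
0.1045 -38.2
0.1047 -128.5
0.1045 141.6
head top [ 0.56305267 -0.08936582  0.072     ] [ 0.56540086 -0.09444549  0.072     ]
tip scene [ 0.62908555 -0.06340107  0.0415    ]
tip side [ 0.62901254 -0.06562849  0.0415    ]
```

The two views agree to 2 mm: hole spacing is 104–105 mm and head to tip is 70 mm. I'll add a helper that works out the moves, then go to the first corner.

```bash
cat >> h.py <<'E'
C0=np.array([.5865,.104])
def corner(k): # 1..4 from true centre, side directions 51.6 / -38.4 deg: A near,B left,C far,D right
    return {'A':(.513,.095),'B':(.578,.177),'C':(.660,.113),'D':(.5945,.031)}[k]
def to(x,y,z,yaw=None,cur=None):
    from scipy.spatial.transform import Rotation as Ro
    o=robot.get_obs(); p=np.array(o['tool_pos']) if cur is None else np.array(cur)
    R=Ro.from_euler('xyz',o['ee_rot'])
    if yaw is not None:
        T=Ro.from_euler('xyz',[np.pi,0,np.radians(yaw)]); print('turn deg',np.degrees((R.inv()*T).as_rotvec()).round(2)); R2=T
    else: R2=R
    d=np.array([x,y,z])-p
    print('shift mm before turn',(R.inv().apply(d)*1e3).round(1),'after turn',(R2.inv().apply(d)*1e3).round(1))
E
python3 -c "
from h import *
to(.578,.177,.13,141.6)"
```

```text
turn deg [-1.10e-01  1.00e-02  1.79e+01]
shift mm before turn [-479.5 -181.2   74.7] after turn [-512.   -25.2   74.5]
```

```bash
python3 -m crank '[[1,[0,0,0],[0,0,6]],[1,[0,0,0],[0,0,6]],[1,[0,0,0],[0,0,6]],[1,[-0.04,-0.002,0.006],[0,0,0]],[1,[-0.04,-0.002,0.006],[0,0,0]],[1,[-0.04,-0.002,0.006],[0,0,0]],[1,[-0.04,-0.002,0.006],[0,0,0]],[1,[-0.04,-0.002,0.006],[0,0,0]]]'
python3 -m crank '[[1,[-0.04,-0.002,0.006],[0,0,0]],[1,[-0.04,-0.002,0.006],[0,0,0]],[1,[-0.04,-0.002,0.006],[0,0,0]],[1,[-0.04,-0.002,0.006],[0,0,0]],[1,[-0.04,-0.002,0.006],[0,0,0]],[1,[-0.04,-0.002,0.006],[0,0,0]],[1,[-0.03,-0.002,0.006],[0,0,0]],[1,[0,0,0],[0,0,0]]]'
python3 -c "
from h import *
to(.578,.177,.07,141.6);snap('wrist','w1')"
```

```text
time: 0.9
tool_pos: [0.3436, 0.3815, 0.1747]
ee_rot: [-3.141, -0.0, 2.47]
wrist_force: [0.6, 0.6, 0.1]
width: 0.0334
finger_force: 0.0
time: 1.7
tool_pos: [0.5469, 0.2006, 0.1312]
ee_rot: [-3.138, -0.001, 2.465]
wrist_force: [-1.4, -0.2, -1.1]
width: 0.0008
finger_force: 0.0
turn deg [-0.19 -0.05 -0.37]
shift mm before turn [-39.1   1.3  61.1] after turn [-39.1   0.8  61.2]
```

View pics/w1.png

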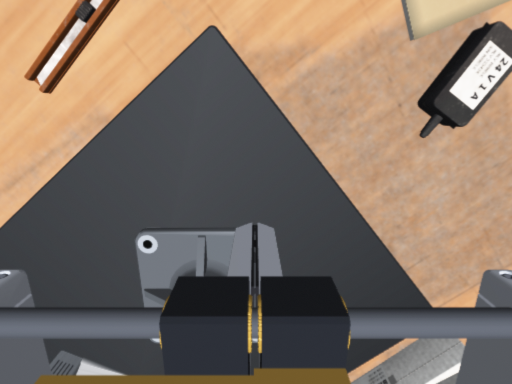

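The wrist view shows hole A at (148,243) with the closed fingers just beside the casting, as planned. Next I go down over corner B.

```bash
python3 -m crank '[[1,[-0.02,0,0.01],[0,0,0]],[1,[-0.019,0.001,0.02],[0,0,0]],[1,[0,0,0.02],[0,0,0]],[1,[0,0,0.004],[0,0,0]],[1,[0,0,0],[0,0,0]],[1,[0,0,0],[0,0,0]]]'
python3 -c "
from h import *
to(.578,.177,.06)"
```

```text
time: 2.35
tool_pos: [0.5769, 0.181, 0.0806]
ee_rot: [3.14, 0.001, 2.471]
wrist_force: [0.3, -0.3, 0.3]
width: 0.0003
finger_force: 0.0
shift mm before turn [-3.3 -2.5 20.6] after turn [-3.3 -2.5 20.6]
```

```bash
python3 -m crank '[[1,[-0.003,-0.002,0.01],[0,0,0]],[1,[0,0,0.007],[0,0,0]],[1,[0,0,0],[0,0,0]]]'
python3 -m crank '[[1,[0,0,0.001],[0,0,0]],[1,[0,0,0.001],[0,0,0]],[1,[0,0,0],[0,0,0]]]'
python3 -m crank '[[1,[0,0,0.001],[0,0,0]],[1,[0,0,0],[0,0,0]]]'
python3 -m crank '[[1,[0,0,0.001],[0,0,0]],[1,[0,0,0],[0,0,0]]]'
```

```text
time: 2.65
tool_pos: [0.5768, 0.1767, 0.0611]
ee_rot: [-3.14, -0.002, 2.47]
wrist_force: [-0.3, -0.1, -0.6]
width: 0.0006
finger_force: 0.0
time: 2.95
tool_pos: [0.5778, 0.1769, 0.0606]
ee_rot: [3.141, 0.0, 2.47]
wrist_force: [-0.7, -0.2, -0.2]
width: 0.0003
finger_force: 0.0
time: 3.15
tool_pos: [0.578, 0.177, 0.0603]
ee_rot: [3.141, 0.001, 2.47]
wrist_force: [-1.0, -0.6, 2.9]
width: 0.0007
finger_force: 1.5
time: 3.35
tool_pos: [0.5781, 0.177, 0.0603]
ee_rot: [3.14, 0.001, 2.47]
wrist_force: [-2.1, -1.2, 7.0]
width: 0.0003
finger_force: 3.4
```

B is sound: 7 N with no give. Now C, which is 104 mm along −x of the tool.

```bash
python3 -m crank '[[1,[0,0,-0.03],[0,0,0]],[1,[-0.035,0,0],[0,0,0]],[1,[-0.035,0,0],[0,0,0]],[1,[-0.034,0,0],[0,0,0]],[1,[0,0,0.014],[0,0,0]],[1,[0,0,0.01],[0,0,0]],[1,[0,0,0],[0,0,0]]]'
python3 -c "
from h import *
to(.660,.113,.06)"
```

```text
time: 4.05
tool_pos: [0.6565, 0.1127, 0.061]
ee_rot: [-3.138, -0.005, 2.47]
wrist_force: [-0.4, 0.9, 0.7]
width: 0.0006
finger_force: 0.0
shift mm before turn [-2.5  2.4  1. ] after turn [-2.5  2.4  1. ]
```

```bash
python3 -m crank '[[1,[-0.001,0.001,0.001],[0,0,0]],[1,[0,0,0],[0,0,0]]]'
python3 -m crank '[[1,[0,0,0.001],[0,0,0]],[1,[0,0,0],[0,0,0]]]'
python3 -m crank '[[1,[0,0,0.001],[0,0,0]],[1,[0,0,0],[0,0,0]]]'
```

```text
time: 4.25
tool_pos: [0.6602, 0.1132, 0.0638]
ee_rot: [3.141, 0.0, 2.471]
wrist_force: [-1.5, -0.3, -0.8]
width: 0.0001
finger_force: 0.0
time: 4.45
tool_pos: [0.6606, 0.1127, 0.063]
ee_rot: [3.141, 0.0, 2.47]
wrist_force: [-1.4, -0.1, -0.7]
width: 0.0002
finger_force: 0.0
time: 4.65
tool_pos: [0.6605, 0.1124, 0.0616]
ee_rot: [3.141, 0.0, 2.47]
wrist_force: [0.5, 0.0, -0.1]
width: 0.0003
finger_force: 0.0
```

```bash
python3 -m crank '[[1,[0,0,0.001],[0,0,0]],[1,[0,0,0.001],[0,0,0]],[1,[0,0,0],[0,0,0]]]'
python3 -m crank '[[1,[0,0,0.001],[0,0,0]],[1,[0,0,0],[0,0,0]]]'
python3 -m crank '[[1,[0,0,0.001],[0,0,0]],[1,[0,0,0],[0,0,0]]]'
```

```text
time: 4.95
tool_pos: [0.6608, 0.1123, 0.0597]
ee_rot: [3.141, 0.0, 2.47]
wrist_force: [-0.2, -0.6, 2.1]
width: 0.0005
finger_force: 0.6
time: 5.15
tool_pos: [0.661, 0.1123, 0.0588]
ee_rot: [3.141, 0.001, 2.47]
wrist_force: [1.1, 0.6, 2.1]
width: 0.0005
finger_force: 0.8
time: 5.35
tool_pos: [0.6611, 0.1123, 0.0579]
ee_rot: [3.14, 0.001, 2.47]
wrist_force: [2.0, -0.0, 2.1]
width: 0.0004
finger_force: 1.0
```

C gives at a steady 2.1 N, so it is the short corner. I'll go on to the stop to measure the gap.

```bash
python3 -m crank '[[1,[0,0,0.001],[0,0,0]],[1,[0,0,0],[0,0,0]]]'
python3 -m crank '[[1,[0,0,0.001],[0,0,0]],[1,[0,0,0],[0,0,0]]]'
python3 -m crank '[[1,[0,0,0.001],[0,0,0]],[1,[0,0,0],[0,0,0]]]'
```

```text
time: 5.55
tool_pos: [0.6612, 0.1124, 0.0577]
ee_rot: [3.14, 0.001, 2.47]
wrist_force: [0.5, 1.0, 4.4]
width: 0.0006
finger_force: 2.3
time: 5.75
tool_pos: [0.6613, 0.1124, 0.0576]
ee_rot: [3.14, 0.002, 2.47]
wrist_force: [-1.6, -0.2, 7.2]
width: 0.0005
finger_force: 3.8
time: 5.95
tool_pos: [0.6613, 0.1124, 0.0575]
ee_rot: [3.14, 0.002, 2.47]
wrist_force: [-1.2, 0.2, 10.2]
width: 0.0008
finger_force: 5.1
```

Bottomed at z ≈ 57.5, so the gap is about 3 mm and the bite should come about 15 mm behind the tip. I'll back off and check where the hex key is and the range of joint 6.

```bash
python3 -m crank '[[1,[0,0,-0.02],[0,0,0]],[1,[0,0,-0.05],[0,0,0]],[1,[0,0,-0.05],[0,0,0]],[0,[0,0,0],[0,0,0]]]'
python3 -c "
from h import *
s=load('scene')
f=lambda p:((p[0]+.5)/4.4-.5+220,(p[1]+.5)/4.4-.5+145)
for p in [(367,273),(325,355),(345,372)]: print(at_z(s,*f(p),.044))
for p in [(250,122),(342,167),(264,293),(168,238)]: print('plate',at_z(s,*p,.04))
o=robot.get_obs();print(o['joint_positions'],o['ee_rot'])
print(s['color'].shape)
to(.564,-.092,.15,23);to(.564,-.092,.15,203)
"
```

```text
time: 6.35
tool_pos: [0.6638, 0.1126, 0.1839]
ee_rot: [3.132, 0.01, 2.47]
wrist_force: [-0.6, 0.2, 1.1]
width: 0.0055
finger_force: 0.0
[0.74588527 0.05657444 0.044     ]
[ 0.75257537 -0.01907037  0.044     ]
[ 0.77210122 -0.02312689  0.044     ]
plate [0.4074055  0.25714726 0.04      ]
plate [0.78549834 0.26412276 0.04      ]
plate [ 0.78759133 -0.26119224  0.04      ]
plate [ 0.42593717 -0.27174022  0.04      ]
[ 8.38715402e-02  3.58309086e-01  1.08936002e+00  3.80020381e-05
  1.67947958e+00 -8.15048520e-01] [3.13165869 0.01048569 2.4696687 ]
(384, 512, 3)
turn deg [  0.97  -0.22 118.5 ]
shift mm before turn [ -48.9 -222.6   32.2] after turn [-171.8  149.4   33.9]
turn deg [  0.19   0.85 -61.49]
shift mm before turn [ -48.9 -222.6   32.2] after turn [ 171.8 -149.4   33.9]
```

The key is at x ≈ 0.75 and y from −0.02 to 0.06, so I'll insert from the free side. That puts the wedge outside C at bearing 51.6°, heading −128.4°. I grip it at yaw 203 and end at yaw 51.6. First I turn and go over the wedge.

```bash
python3 -m crank '[[0,[0,0,0],[0,0,-7.7]],[0,[0,0,0],[0,0,-7.7]],[0,[0,0,0],[0,0,-7.7]],[0,[0,0,0],[0,0,-7.7]],[0,[0,0,0],[0,0,-7.7]],[0,[0,0,0],[0,0,-7.7]],[0,[0,0,0],[0,0,-7.7]],[0,[0,0,0],[0,0,-7.6]]]'
python3 -m crank '[[0,[0.03,-0.025,0.005],[0,0,0]],[0,[0.03,-0.025,0.005],[0,0,0]],[0,[0.03,-0.025,0.005],[0,0,0]],[0,[0.03,-0.025,0.005],[0,0,0]],[0,[0.03,-0.025,0.005],[0,0,0]],[0,[0.02,-0.025,0.005],[0,0,0]],[0,[0,0,0],[0,0,0]]]'
python3 -c "
from h import *
s=snap('wrist','w2')
to(.564,-.092,.07,203)
print(proj(s,[[.564,-.092,.072],[.629,-.0645,.04]]))"
```

```text
time: 7.15
tool_pos: [0.6595, 0.1122, 0.1726]
ee_rot: [3.14, -0.003, -2.735]
wrist_force: [-0.3, -0.2, 0.3]
width: 0.0692
finger_force: 0.0
time: 7.85
tool_pos: [0.56, -0.0952, 0.1422]
ee_rot: [3.14, -0.005, -2.745]
wrist_force: [0.9, 0.4, 0.1]
width: 0.094
finger_force: 0.0
turn deg [ 0.14 -0.15 -0.19]
shift mm before turn [-3.4 -0.1 72.8] after turn [-3.2  0.  72.8]
[[254.83976033 209.13278126]
 [254.9900827  261.14451863]]
```

View pics/w2.png

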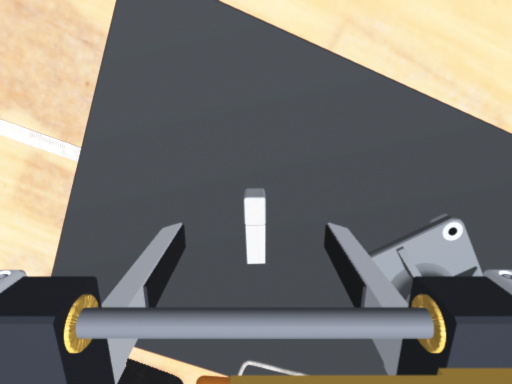

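The head top centre is at (255,210) and the tip at (256,263), within 2 px of prediction. I'll go down and grip.

```bash
python3 -m crank '[[0,[-0.003,0,0.03],[0,0,0]],[0,[0,0,0.03],[0,0,0]],[0,[0,0,0.025],[0,0,0]],[0,[0,0,0],[0,0,0]],[0,[0,0,0],[0,0,0]]]'
python3 -c "
from h import *
to(.564,-.092,.044,203)"
```

```text
time: 8.4
tool_pos: [0.5654, -0.0898, 0.0592]
ee_rot: [3.14, -0.001, -2.739]
wrist_force: [0.0, 0.4, 0.3]
width: 0.0943
finger_force: 0.0
turn deg [ 0.07 -0.05  0.08]
shift mm before turn [ 2.2 -1.4 15.2] after turn [ 2.2 -1.4 15.2]
```

```bash
python3 -m crank '[[0,[0.002,-0.001,0.014],[0,0,0]],[0,[0,0,0],[0,0,0]],[0.5,[0,0,0],[0,0,0]],[1,[0,0,0],[0,0,0]],[1,[0,0,0],[0,0,0]],[1,[0,0,0],[0,0,0]],[1,[0,0,0],[0,0,0]],[1,[0,0,0],[0,0,0]]]'
python3 -m crank '[[1,[0,0,-0.02],[0,0,0]],[1,[0,0,-0.04],[0,0,0]],[1,[0,0,-0.04],[0,0,0]],[1,[0,0,0],[0,0,0]]]'
python3 -c "
from h import *
to(.72,.188,.14,51.6)"
```

```text
time: 9.2
tool_pos: [0.564, -0.0928, 0.0456]
ee_rot: [-3.142, 0.0, -2.74]
wrist_force: [-0.0, -0.6, 0.8]
width: 0.0493
finger_force: 0.0
time: 9.6
tool_pos: [0.5678, -0.0937, 0.1531]
ee_rot: [-3.133, 0.011, -2.74]
wrist_force: [0.6, -0.5, 0.1]
width: 0.0176
finger_force: 0.0
turn deg [  0.65   0.83 151.4 ]
shift mm before turn [-250.1  199.9   14.1] after turn [315.3 -55.7  13.1]
```

I lifted before the fingers had closed (0.8 s was not enough), so they shut on air. Open again and look.

```bash
python3 -m crank '[[0,[0,0,0],[0,0,0]],[0,[0,0,0],[0,0,0]],[0,[0,0,0],[0,0,0]],[0,[0,0,0],[0,0,0]],[0,[0,0,0],[0,0,0]],[0,[0,0,0],[0,0,0]],[0,[0,0,0],[0,0,0]],[0,[0,0,0],[0,0,0]]]'
python3 -c "
from h import *
s=snap('wrist','w3')
cv2.imwrite('pics/w3c.png',cv2.resize(s['color'][170:290,170:340,::-1],None,fx=3,fy=3))
to(.564,-.092,.044,203)
print(proj(s,[[.564,-.092,.072],[.629,-.0645,.04]]))"
```

```text
time: 10.4
tool_pos: [0.564, -0.0927, 0.1455]
ee_rot: [3.142, 0.0, -2.74]
wrist_force: [-0.7, -0.0, 0.3]
width: 0.0781
finger_force: 0.0
turn deg [ 0.    0.01 -0.  ]
shift mm before turn [ -0.3   0.7 101.5] after turn [ -0.3   0.7 101.5]
[[254.0974356  202.84866721]
 [254.09197815 255.30759276]]
```

View pics/w3c.png

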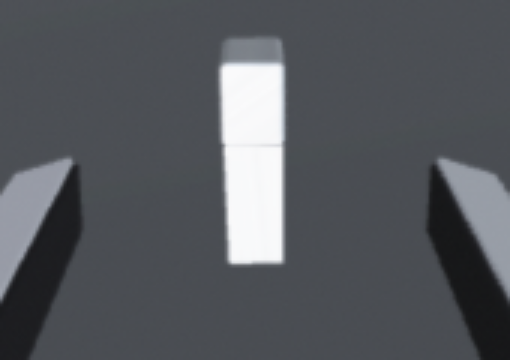

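The wedge is where it was: head at (254,205), tip at (255,258). I'll half-close on the way down and give the grip longer.

```bash
python3 -m crank '[[0.4,[0,0,0.04],[0,0,0]],[0.4,[0,0,0.04],[0,0,0]],[0.4,[0,0.001,0.021],[0,0,0]],[0.4,[0,0,0],[0,0,0]],[1,[0,0,0],[0,0,0]],[1,[0,0,0],[0,0,0]],[1,[0,0,0],[0,0,0]],[1,[0,0,0],[0,0,0]]]'
python3 -m crank '[[1,[0,0,0],[0,0,0]],[1,[0,0,0],[0,0,0]],[1,[0,0,0],[0,0,0]],[1,[0,0,0],[0,0,0]]]'
```

```text
time: 11.25
tool_pos: [0.5639, -0.0919, 0.045]
ee_rot: [-3.141, 0.001, -2.74]
wrist_force: [0.6, -0.7, -0.1]
width: 0.0278
finger_force: 0.0
time: 11.65
tool_pos: [0.5638, -0.0921, 0.0449]
ee_rot: [-3.141, 0.0, -2.74]
wrist_force: [0.5, -1.0, 2.2]
width: 0.0198
finger_force: 30.0
```

Gripped: 19.8 mm, 30 N. Lift and turn by +151.4°.

```bash
python3 -m crank '[[1,[0,0,-0.01],[0,0,0]],[1,[0,0,-0.03],[0,0,0]],[1,[0,0,-0.03],[0,0,0]],[1,[0,0,0],[0,0,7]],[1,[0,0,0],[0,0,8]],[1,[0,0,0],[0,0,8]],[1,[0,0,0],[0,0,8]],[1,[0,0,0],[0,0,8]]]'
python3 -m crank '[[1,[0,0,0],[0,0,8]],[1,[0,0,0],[0,0,8]],[1,[0,0,0],[0,0,8]],[1,[0,0,0],[0,0,8]],[1,[0,0,0],[0,0,8]],[1,[0,0,0],[0,0,8]],[1,[0,0,0],[0,0,8]],[1,[0,0,0],[0,0,8]]]'
python3 -m crank '[[1,[0,0,0],[0,0,8]],[1,[0,0,0],[0,0,8]],[1,[0,0,0],[0,0,8]],[1,[0,0,0],[0,0,8]],[1,[0,0,0],[0,0,8]],[1,[0,0,0],[0,0,8]],[1,[0,0,0],[0,0,0]]]'
python3 -c "
from h import *
to(.722,.191,.115,51.6)"
```

```text
time: 12.45
tool_pos: [0.5633, -0.0914, 0.1145]
ee_rot: [3.141, -0.001, 2.857]
wrist_force: [0.4, 0.8, -1.5]
width: 0.02
finger_force: 30.0
time: 13.25
tool_pos: [0.5633, -0.0914, 0.1145]
ee_rot: [-3.141, -0.001, 1.74]
wrist_force: [0.5, -0.1, -1.2]
width: 0.0196
finger_force: 30.0
time: 13.95
tool_pos: [0.5634, -0.0915, 0.1145]
ee_rot: [-3.141, -0.0, 0.908]
wrist_force: [-0.1, -0.1, -1.1]
width: 0.0199
finger_force: 30.0
turn deg [-0.04 -0.01  0.42]
shift mm before turn [320.3 -48.8  -0.4] after turn [319.9 -51.2  -0.5]
```

```bash
python3 -m crank '[[1,[0.03,-0.006,0],[0,0,0.4]],[1,[0.04,-0.006,0],[0,0,0]],[1,[0.04,-0.006,0],[0,0,0]],[1,[0.04,-0.006,0],[0,0,0]],[1,[0.04,-0.006,0],[0,0,0]],[1,[0.04,-0.007,0],[0,0,0]],[1,[0.04,-0.007,0],[0,0,0]],[1,[0.03,-0.007,0],[0,0,0]]]'
python3 -m crank '[[1,[0.02,0,0],[0,0,0]],[1,[0,0,0.03],[0,0,0]],[1,[0,0,0],[0,0,0]],[1,[0,0,0],[0,0,0]]]'
python3 -c "
from h import *
to(.722,.191,.046,51.6);s=snap('side','s2')
print(proj(s,[[.660,.1125,.04]]))
cv2.imwrite('pics/s2c.png',cv2.resize(s['color'][190:290,160:290,::-1],None,fx=6,fy=6,interpolation=cv2.INTER_CUBIC))"
```

```text
time: 14.75
tool_pos: [0.7103, 0.1776, 0.114]
ee_rot: [-3.141, -0.0, 0.905]
wrist_force: [-0.0, 0.1, -1.5]
width: 0.0196
finger_force: 30.0
time: 15.15
tool_pos: [0.7211, 0.1905, 0.0829]
ee_rot: [-3.139, 0.003, 0.902]
wrist_force: [-0.1, 0.6, -1.7]
width: 0.0199
finger_force: 30.0
turn deg [-0.15  0.17  0.09]
shift mm before turn [ 1.1  0.5 36.9] after turn [ 1.   0.4 36.9]
[[228.96634539 227.69061015]]
```

View pics/s2c.png

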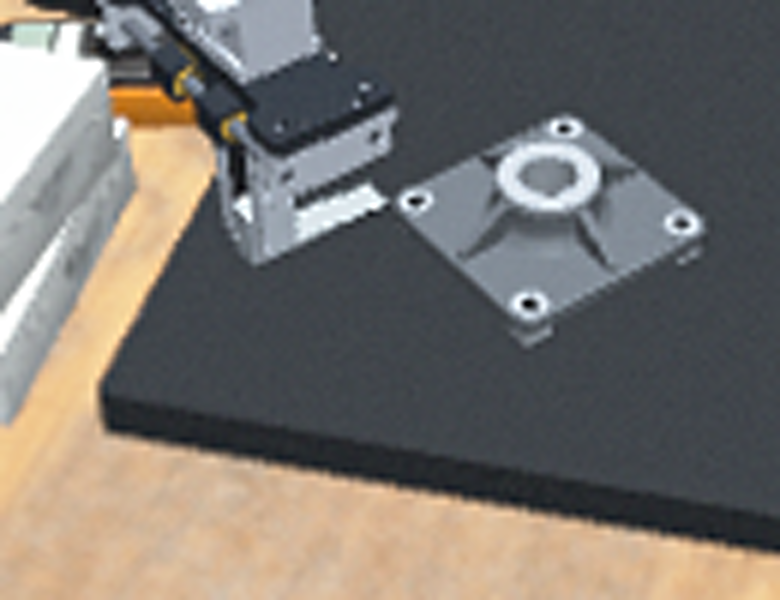

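The wedge is held level with its thin end pointing at hole C (crop 415,201), and the casting looks undisturbed. Now I lower it to the plate.

```bash
python3 -m crank '[[1,[0.001,0,0.02],[0,0,0]],[1,[0,0,0.014],[0,0,0]],[1,[0,0,0],[0,0,0]],[1,[0,0,0],[0,0,0]]]'
python3 -m crank '[[1,[0,0,0.001],[0,0,0]],[1,[0,0,0.001],[0,0,0]],[1,[0,0,0],[0,0,0]]]'
python3 -m crank '[[1,[0,0,0.0005],[0,0,0]],[1,[0,0,0],[0,0,0]]]'
```

```text
time: 15.6
tool_pos: [0.7226, 0.1912, 0.0505]
ee_rot: [-3.141, 0.0, 0.9]
wrist_force: [0.6, -0.4, -0.9]
width: 0.0194
finger_force: 30.0
time: 15.9
tool_pos: [0.7231, 0.1916, 0.0492]
ee_rot: [3.141, -0.001, 0.901]
wrist_force: [0.7, 0.0, -1.4]
width: 0.0197
finger_force: 30.0
time: 16.1
tool_pos: [0.7229, 0.1916, 0.0481]
ee_rot: [3.142, -0.0, 0.901]
wrist_force: [0.1, -0.1, -1.2]
width: 0.0195
finger_force: 30.0
```

```bash
python3 -m crank '[[1,[0,0,0.001],[0,0,0]],[1,[0,0,0.001],[0,0,0]],[1,[0,0,0],[0,0,0]]]'
python3 -m crank '[[1,[0,0,0.0005],[0,0,0]],[1,[0,0,0],[0,0,0]]]'
python3 -m crank '[[1,[0,0,0.0005],[0,0,0]],[1,[0,0,0],[0,0,0]]]'
python3 -m crank '[[1,[0,0,0.0005],[0,0,0]],[1,[0,0,0],[0,0,0]]]'
```

```text
time: 16.4
tool_pos: [0.7226, 0.1915, 0.0456]
ee_rot: [-3.141, 0.0, 0.901]
wrist_force: [-0.0, 0.2, -1.2]
width: 0.0201
finger_force: 30.0
time: 16.6
tool_pos: [0.7228, 0.1916, 0.0454]
ee_rot: [-3.141, 0.0, 0.901]
wrist_force: [0.3, -0.1, -1.9]
width: 0.0197
finger_force: 30.0
time: 16.8
tool_pos: [0.7229, 0.1915, 0.045]
ee_rot: [-3.142, -0.0, 0.901]
wrist_force: [0.2, -0.7, -0.8]
width: 0.0199
finger_force: 30.0
time: 17.0
tool_pos: [0.7229, 0.1916, 0.0449]
ee_rot: [3.141, -0.0, 0.901]
wrist_force: [-0.6, 0.4, 0.4]
width: 0.0196
finger_force: 30.0
```

It is on the plate, lined up laterally to 0.2 mm, with the head 101 mm from the foot centre. The bite should come after about 37 mm. I'll push 28 mm quickly, then creep.

```bash
python3 -m crank '[[1,[0,0,-0.0003],[0,0,0]],[1,[-0.007,0,0],[0,0,0]],[1,[-0.007,0,0],[0,0,0]],[1,[-0.007,0,0],[0,0,0]],[1,[-0.007,0,0],[0,0,0]],[1,[0,0,0],[0,0,0]],[1,[0,0,0],[0,0,0]]]'
cat > q.py <<'E'
from h import *
o=robot.get_obs();d=np.array([.621,.784]);e=np.array([.784,-.621]);p=o['tool_pos'][:2]-np.array([.660,.1125])
print('head-foot %.1f mm lat %.1f z %.4f push %.2f lat %.2f fz %.2f'%(p@d*1e3,p@e*1e3,o['tool_pos'][2],o['wrist_force'][:2]@d,o['wrist_force'][:2]@e,o['wrist_force'][2]))
E
python3 q.py
python3 -m crank '[[1,[-0.002,0,0],[0,0,0]],[1,[-0.002,0,0],[0,0,0]],[1,[0,0,0],[0,0,0]]]' >/dev/null; python3 q.py
```

```text
time: 17.7
tool_pos: [0.7051, 0.169, 0.0449]
ee_rot: [-3.142, 0.001, 0.9]
wrist_force: [-1.3, 0.0, 0.8]
width: 0.0198
finger_force: 30.0
head-foot 72.3 mm lat 0.3 z 0.0449 push -0.78 lat -1.05 fz 0.85
head-foot 69.0 mm lat 0.1 z 0.0449 push -0.12 lat 0.55 fz 0.78
```

```bash
python3 -m crank '[[1,[-0.001,0,-0.0002],[0,0,0]],[1,[-0.001,0,0],[0,0,0]],[1,[0,0,0],[0,0,0]]]' >/dev/null; python3 q.py
python3 -m crank '[[1,[-0.001,0,0],[0,0,0]],[1,[0,0,0],[0,0,0]]]' >/dev/null; python3 q.py
python3 -m crank '[[1,[-0.001,0,0],[0,0,0]],[1,[0,0,0],[0,0,0]]]' >/dev/null; python3 q.py
```

```text
head-foot 66.9 mm lat 0.1 z 0.0449 push -0.38 lat -1.23 fz -0.06
head-foot 66.1 mm lat 0.1 z 0.0449 push 0.86 lat -0.21 fz -0.26
head-foot 65.5 mm lat 0.1 z 0.0450 push 2.90 lat 0.88 fz -0.74
```

```bash
python3 -m crank '[[1,[0,0,0],[0,0,0]]]' >/dev/null; python3 q.py
python3 -m crank '[[1,[-0.0005,0,0],[0,0,0]],[1,[0,0,0],[0,0,0]]]' >/dev/null; python3 q.py;python3 -m crank '[[1,[0,0,0],[0,0,0]]]' >/dev/null; python3 q.py
```

```text
head-foot 65.5 mm lat 0.1 z 0.0450 push 3.52 lat -0.44 fz -0.79
head-foot 65.2 mm lat 0.1 z 0.0451 push 5.05 lat -0.72 fz -2.47
head-foot 65.0 mm lat 0.1 z 0.0451 push 4.24 lat 0.33 fz -1.96
```

The push climbed past 4 N at a head distance of 65 mm against the 64 predicted, so it has bitten. Release, rise, look.

```bash
python3 -m crank '[[0.5,[0,0,0],[0,0,0]],[0.5,[0,0,0],[0,0,0]],[0.5,[0,0,0],[0,0,0]],[0.5,[0,0,0],[0,0,0]],[0.5,[0,0,0],[0,0,0]]]'
python3 -m crank '[[0.5,[0,0,-0.02],[0,0,0]],[0.5,[0,0,-0.04],[0,0,0]],[0.5,[0,0,-0.04],[0,0,0]],[1,[0,0,0],[0,0,0]],[1,[0,0,0],[0,0,0]]]'
python3 -c "
from h import *
s=snap('side','s3')
cv2.imwrite('pics/s3c.png',cv2.resize(s['color'][190:290,160:290,::-1],None,fx=6,fy=6,interpolation=cv2.INTER_CUBIC))
to(.660,.1125,.075,51.6)"
```

```text
time: 19.6
tool_pos: [0.7001, 0.1626, 0.045]
ee_rot: [-3.142, 0.0, 0.9]
wrist_force: [0.0, -0.2, 0.4]
width: 0.0469
finger_force: 0.0
time: 20.1
tool_pos: [0.701, 0.163, 0.1471]
ee_rot: [3.139, -0.003, 0.901]
wrist_force: [0.2, -0.6, -0.9]
width: 0.0341
finger_force: 0.0
turn deg [-0.01  0.02 -0.  ]
shift mm before turn [-64.2  -0.   69.7] after turn [-64.2  -0.   69.6]
```

View pics/s3c.png

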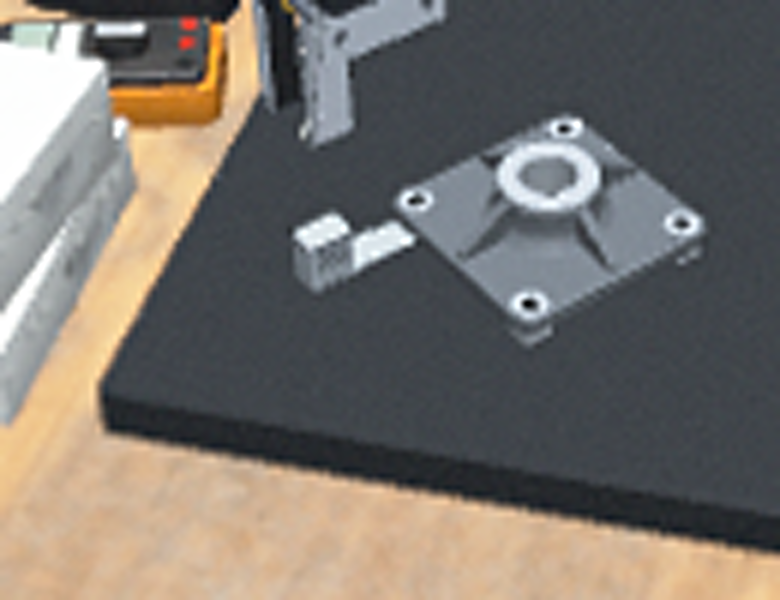

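The wedge sits under C, released and flat: its head is at (323,240) and the casting's holes are at unchanged pixels. Now the proof press on C.

```bash
python3 -m crank '[[1,[-0.02,0,0],[0,0,0]],[1,[-0.02,0,0],[0,0,0]],[1,[-0.024,0,0.02],[0,0,0]],[1,[0,0,0.03],[0,0,0]],[1,[0,0,0.01],[0,0,0]],[1,[0,0,0],[0,0,0]],[1,[0,0,0],[0,0,0]]]'
python3 q.py
```

```text
time: 20.85
tool_pos: [0.6605, 0.1131, 0.0846]
ee_rot: [-3.141, 0.0, 0.901]
wrist_force: [-0.0, -0.2, 1.0]
width: 0.0006
finger_force: 0.0
head-foot 0.8 mm lat -0.0 z 0.0846 push -0.12 lat 0.10 fz 0.99
```

```bash
python3 -m crank '[[1,[0,0,0.01],[0,0,0]],[1,[0,0,0.01],[0,0,0]],[1,[0,0,0.002],[0,0,0]],[1,[0,0,0],[0,0,0]],[1,[0,0,0],[0,0,0]]]' >/dev/null;python3 q.py
python3 -m crank '[[1,[0,0,0.001],[0,0,0]],[1,[0,0,0.001],[0,0,0]],[1,[0,0,0],[0,0,0]]]'>/dev/null;python3 q.py
python3 -m crank '[[1,[0,0,0.001],[0,0,0]],[1,[0,0,0],[0,0,0]]]'>/dev/null;python3 q.py
python3 -m crank '[[1,[0,0,0.001],[0,0,0]],[1,[0,0,0],[0,0,0]]]'>/dev/null;python3 q.py
```

```text
head-foot 0.6 mm lat 0.2 z 0.0631 push -0.29 lat 0.04 fz 0.48
head-foot 0.5 mm lat 0.1 z 0.0611 push 0.76 lat 0.28 fz 0.24
head-foot 0.6 mm lat 0.3 z 0.0604 push 0.02 lat -0.00 fz 1.42
head-foot 0.6 mm lat 0.3 z 0.0602 push -1.52 lat -0.89 fz 4.90
```

```bash
python3 -m crank '[[1,[0,0,0.001],[0,0,0]],[1,[0,0,0],[0,0,0]],[1,[0,0,0],[0,0,0]]]'>/dev/null;python3 q.py
python3 -m crank '[[1,[0,0,0.0005],[0,0,0]],[1,[0,0,0],[0,0,0]],[1,[0,0,0],[0,0,0]],[1,[0,0,0],[0,0,0]]]'>/dev/null;python3 q.py
```

```text
head-foot 0.6 mm lat 0.3 z 0.0602 push -2.93 lat -1.73 fz 7.14
head-foot 0.7 mm lat 0.3 z 0.0602 push -2.02 lat -2.46 fz 9.26
```

It stands firm: 9 N at z = 60.2 with no give. I'll withdraw, wait, check and hand in.

```bash
python3 -m crank '[[1,[0,0,-0.01],[0,0,0]],[1,[0,0,-0.04],[0,0,0]],[1,[0,0,-0.05],[0,0,0]],[1,[0,0,-0.03],[0,0,0]],[1,[0,0,0],[0,0,0]],[1,[0,0,0],[0,0,0]],[1,[0,0,0],[0,0,0]],[1,[0,0,0],[0,0,0]]]'
python3 -c "
from h import *
s=snap('side','s4');t=load('s3')
d=np.abs(s['color'].astype(int)-t['color']).max(2)[215:255,205:280];print('changed px around casting/wedge',(d>60).sum())
print(robot.close_job())"
```

```text
time: 23.55
tool_pos: [0.6592, 0.1127, 0.1843]
ee_rot: [-3.138, 0.004, 0.901]
wrist_force: [-0.2, 0.4, 0.3]
width: 0.0004
finger_force: 0.0
changed px around casting/wedge 0
the job is handed in; nothing more can be done
None
```

I handed the job in at 23.6 s: the far corner (the one farthest from the robot) rocked by about 3 mm, the wedge now sits under that foot at the bite, and a second press there at about 9 N showed no give; the hand-in returned no verdict.

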